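# Slide the locked vial carriage home under the sampler needle

### The arm

A 6-joint arm with a two-finger parallel gripper is mounted at the origin on the work surface. World frame = base frame: x ahead of the robot, y to its left, z up, the work surface at z = 0. Lengths are in mm, angles in degrees, forces in N, time in s.
With the tool pointing down it reaches from about 400 to 925 mm from the base axis. Payload 3.4 kg.
Tool frame: the origin (TCP) lies midway between the tips of the shut fingers; the grasp point (between the pads) lies 19 mm behind it; z points along the fingers, y is the line along which they close (so a half turn about z gives the same grasp; the last joint's range is limited). The gripper opens to 85 mm and grips with 20 to 120 N. Pads are 22 mm wide; open, the fingers measure 114 mm over their backs; the gripper's body (76 mm by 85 mm) begins 54 mm behind the grasp point. The pads swing forward as they close: fully open they stand 13 mm farther back than shut.
Start: joints at [64.372, 17.578, 86.31, -0, 76.112, -4.211], TCP at [209.988, 535.291, 231.305] pointing down, gripper open.
Joint ranges: [-179.03, 179.03], [-60, 130.46], [8.19, 133.38], [-81.62, 261.62], [5.75, 156.47], [-153.77, 153.77]. Speed limits (degrees/s): [147.25, 147.25, 180, 180, 180, 180].

### API

Orientations are given as [roll, pitch, yaw] about the fixed x, y, z axes, in that order (R = Rz(yaw) Ry(pitch) Rx(roll)).
In Python, from rig import sense, snapshot, camera_info, ticket gives the robot as it stands. The module is installed in compiled form; this text tells all that it offers.
- The arm moves only by the tool move_arm, never from a script. Its argument "rows" is text: rows parted by semicolons, each of 7 numbers parted by spaces: the shift along the world's x, y, z each as a share of 500 mm, from -1 to 1, then the turn, a rotation vector about the world's x, y, z each as a share of 90 degrees, from -1 to 1, then the closure, from -1 (fully open) to 1 (shut), so that 0 is half open. A call has exactly 8 rows; each row is the pose to reach, as a shift and turn from the pose commanded when the call began; what a row does not reach only later rows make up. A row lasts 1/8 s, in which the tool goes at most 62.5 mm and 10.7 degrees, less where a joint would pass 70% of its speed; a pose out of reach is approached as far as the arm can. A call with a number of a shift or a turn outside -1 to 1 is refused whole. A call with a gripper value outside its range is refused whole. The fingers move at their own pace and stop on an object; "newtons" is the grip in N (left out, the last holds). Time passes only in rows, so rows that repeat a pose let the fingers close, or fill a call up. It gives the time, the measured TCP pose, the force, the opening and the grip force at its end, in the units of the state.
- sense(): the state, without advancing time (a new reading comes with each control period).
- snapshot(name): name is "side" or "top"; returns (picture, depth): 400x640x3 uint8, red, green, blue; 400x640 float32, mm along the optical axis (not along the pixel's ray), 0 where there is no reading.
- camera_info(name): a dict with "fx", "fy", "cx", "cy" (pixels), "T" (4x4, takes a point from camera to world coordinates). Camera axes: x right, y down, z forward; pixel columns grow to the right and rows downward; lengths in mm; the calibration is good to about 2 mm. A picture is of the moment at which its call begins. camera_info takes no time and is no camera call.
- ticket.job_done(): hands the job in; it is judged then, once.
The state is a dict: "t": time; "qpos": joint angles; "qd": joint speeds; "joint_torque": joint torques, N m; "position": TCP position; "tool_rot": TCP orientation; "wrist_force": force on the tool from outside, world axes, zero at the start; "ft_torque": the same for the moment, N m; "grip_width": finger opening in mm; "grip_force": force on a finger pad.
Only numpy, scipy, OpenCV 4.12 (cv2) and the standard library are available. Lean on these libraries where they do the work, as an engineer would, in place of code of your own. Each camera call takes 0.05 s, during which the arm holds its last target. There are 200 camera calls.

### The job

Press the orange lock button on the autosampler's vial carriage all the way down with closed fingertips and, keeping it held down the whole way, push the carriage along its rail until it is fully home against the black end stop. Then, with the carriage still at the stop, let the button spring back up so that it locks there, and move clear. Only press and push: grasp or lift nothing, keep off the vials, and leave everything else on the bench where it stands.

Things in the scene. Friction and masses are not known exactly. Their poses are not given: they have to be found in the camera images.
- sampler: Autosampler fixed to the bench: aluminium rail bed 110 mm wide (x), 22 mm high, with a white needle station at its +y end. Origin: on the bench under the rail's centre line. The bed starts at y = -177 mm; the station, 140 mm wide and 139 mm high, covers y = 133 to 218 mm. z is up; the carriage slides along +y to the station. Place and yaw differ each time.
- carriage (a joint): Travel (m) of the grey vial carriage (90 x 160 mm, 0.3 to 0.6 kg) along the sampler's +y: 0 = farthest from the station, 0.12 = fully home at the stop. Starts between 0 and 0.042. A toothed lock holds it anywhere, with up to 3 mm of play; with the button down more than 4 mm it is free and slides with 2 to 3 N. It locks again when the button comes up.
- lock_button (a joint): How far the orange lock button is pressed, in metres: 0 = up (carriage locked), 0.006 = fully down. A spring pushes it up: about 3 N to start, 6 N fully down; it returns by itself when let go.
- button_top (a point): Centre of the orange lock button's flat top, 46 mm wide (x), 40 mm long (y, the travel direction), at the carriage's trailing end, 53 mm above the bench when up, 47 when down. Axes as the sampler's. 23 mm ahead (+y) stands the carriage's grey push wall, 76 mm wide, 8 mm thick, top 78 mm above the bench: fingertips on the button can push against it. Open behind and above.
- carriage_nose (a point): Middle of the carriage's leading end face, 122 mm ahead of the button's centre, 29 mm above the bench; 1 mm from the end stop's face plane when home.
- end_stop (a point): Middle of the face of the black rubber end stop, 60 mm wide, 30 mm high, on the needle station's front. Above it the grey needle head, 50 mm wide, overhangs 26 mm back from this face at 117 to 139 mm above the bench.
- vials: Nine small capped glass vials (12 mm across, caps blue and red, tops 72 mm above the bench) standing in a white block on the carriage ahead of the push wall, 45 to 106 mm ahead (+y) of the button's centre. Origin: on the bench plane, under the button's centre. They ride with the carriage and must not be touched.
- beaker: Glass beaker, 68 mm across, 85 mm high, standing beside the rail on its +x side, level with the button's path. Origin: centre of its underside.
- blue_bottle: Clear glass bottle with blue cap, 58 mm across, 110 mm high, beside the rail near the station on the +x side. Origin: centre of its underside.
- dish: Low clear dish, 84 mm across, 16 mm high, beside the rail on the -x side. Origin: centre of its underside.
- pipette: White hand pipette lying beside the rail on the -x side, about 230 mm long (its y), 27 mm thick. Origin: on the bench under its middle.
- amber_jar: Amber glass jar with black lid, 64 mm across, 95 mm high, right side of the bench. Origin: centre of its underside.
- white_jar: White plastic jar with red lid, 56 mm across, 80 mm high, right side of the bench. Origin: centre of its underside.

How it is judged (in metres and radians):
On the way, in this order (a step that is already met when the one before it is completed fails the run):
1. the lock button is held down by the fingers while the carriage is still short of the stop (value of joint lock_button above 0.004 m and contact force between the fingers and lock_button above 1 N and value of joint carriage below 0.1 m), for 0.1 s.
2. the carriage is home against the stop with the button still held down (value of joint lock_button above 0.004 m and value of joint carriage above 0.117 m), for 0.1 s.
At the end, for the whole second after the job is handed in: the carriage is within 3 mm of its end stop and at rest, the lock button is up again (within 1 mm), and the robot is clear (value of joint carriage above 0.117 m and value of joint lock_button below 0.001 m and linear speed of vials below 0.01 m/s); the robot touches nothing.
It fails at once if the button was let up on the way, before the carriage was home (value of joint lock_button below 0.002 m and value of joint carriage between 0.055 and 0.113 m).
It fails at once if the vials were touched (contact force between anything else and vials above 1 N).
It fails at once if something else on the bench was moved, lifted or knocked over (distance of any of beaker, blue_bottle, dish, pipette, amber_jar, white_jar from where it was at the start of the episode above 0.02 m or angle between any of beaker, blue_bottle, dish, pipette, amber_jar, white_jar's own z axis and vertical above 0.3 rad).
It also fails if it takes over 35 s, if anything falls off the work surface, if the arm or the gripper's body presses on something with over 40 N, if the wrist force passes 120 N, or if a joint passes its speed limit or range.

## Working session

There is one attempt and no reset: what is moved stays moved. The work goes in short steps, Python scripts to look and compute and a tool call to move; the robot and the scene stay as the last step left them, time stands still between calls to the robot, and variables do not carry over. Pictures are saved under pics/ and viewed, at most 10 in all, crops included, and the job is handed in when it is done.

Besides the shell and the picture viewer there is one more tool, called as name(argument=value, ...) on one line, values as JSON. move_arm: Moves the arm, as the interface text tells. Its arguments: {"type":"object","properties":{"rows":{"type":"string"},"newtons":{"type":"number"}},"required":["rows"]}

```bash
mkdir -p pics
python3 - <<'E'
from rig import *
import cv2,numpy as np
for n in("top","side"):
    p,d=snapshot(n);cv2.imwrite(f"pics/{n}0.png",p[:,:,::-1]);np.save(f"{n}0.npy",d);np.save(f"{n}0p.npy",p)
    c=camera_info(n);print(n,c["fx"],c["cx"],c["cy"],np.round(c["T"],3).tolist())
    h=cv2.cvtColor(p,cv2.COLOR_RGB2HSV)
    m=((h[...,0]>6)&(h[...,0]<18)&(h[...,1]>170)&(h[...,2]>120)&(d>0)).astype(np.uint8)
    k,l,s,ce=cv2.connectedComponentsWithStats(m)
    for i in range(1,k):
        if s[i,4]<40:continue
        v,u=np.nonzero(l==i);z=d[v,u]
        P=np.c_[(u-c["cx"])/c["fx"]*z,(v-c["cy"])/c["fy"]*z,z,z*0+1]@np.array(c["T"]).T
        print(s[i],ce[i],np.median(P,0)[:3],P.min(0)[:3],P.max(0)[:3])
print(sense())
E
```

```text
top 476.39102478617525 312.52060682981187 195.52680953230146 [[0.02, -0.996, 0.089, 434.067], [-1.0, -0.02, -0.004, -119.36], [0.005, -0.088, -0.996, 1241.823], [0.0, 0.0, 0.0, 1.0]]
side 493.29697269122335 326.12904812148633 205.61619532469757 [[0.869, -0.384, 0.313, 184.456], [-0.495, -0.672, 0.551, -727.99], [-0.001, -0.634, -0.774, 892.663], [0.0, 0.0, 0.0, 1.0]]
[323 185  22  16 178] [333.20786517 193.00561798] [ 554.66375881 -105.86163824   54.05443984] [ 534.77423764 -122.29666879   44.07335422] [579.35841797 -89.22111135  57.97996838]
{'t': 0.1, 'qpos': array([ 6.43726806e+01,  1.76199588e+01,  8.63749305e+01,  1.79240935e-04,
        7.61115790e+01, -4.21180254e+00]), 'qd': array([-0.0212257 , -0.19040541, -0.12018796,  0.03003132, -0.054469  ,
        0.11015951]), 'joint_torque': array([ 2.61520127e-04, -4.58531284e+01, -2.52607727e+01, -2.63415222e-04,
        5.59907334e-03,  1.83495126e-05]), 'position': array([209.7095245 , 534.73381023, 230.46302037]), 'tool_rot': array([-1.79893832e+02, -7.99286604e-03,  1.58584433e+02]), 'wrist_force': array([-0.71063093,  0.68567405, -0.51553586]), 'ft_torque': array([-0.00803179, -0.00150585,  0.02719571]), 'grip_force': 0.0, 'grip_width': 85.12311853397995}
```

View pics/top0.png

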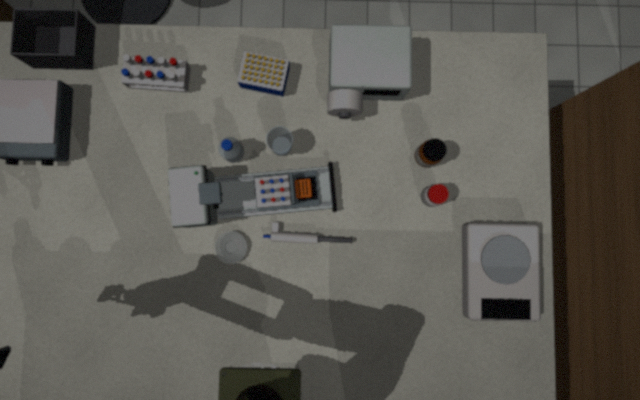

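View pics/side0.png

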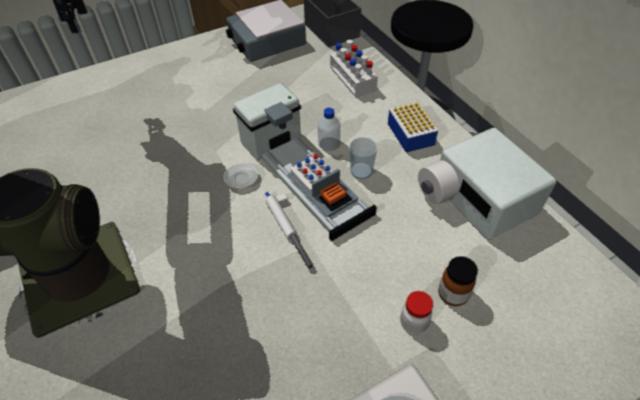

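Top view: orange button at about (306,188), vials (273,190), station (188,196), beaker (280,142), dish (233,246), pipette (308,238). The rail runs nearly along world +y. Side view: button at (333,193). The button's open trailing end faces the black end plate.

```bash
cat > h.py <<'E'
from rig import *
import cv2,numpy as np
def cloud(n):
    p,d=snapshot(n);c=camera_info(n);v,u=np.mgrid[0:400,0:640]
    P=np.stack([(u-c["cx"])/c["fx"]*d,(v-c["cy"])/c["fy"]*d,d,d*0+1],-1)@np.array(c["T"]).T
    return p,d,P[...,:3],cv2.cvtColor(p,cv2.COLOR_RGB2HSV)
def orange(h,d): return (h[...,0]>5)&(h[...,0]<18)&(h[...,1]>150)&(h[...,2]>70)&(d>0)
E
python3 - <<'E'
from h import *
for n in("top","side"):
    p,d,P,h=cloud(n)
    X=P[...,0];Y=P[...,1];Z=P[...,2]
    roi=(X>400)&(X<640)&(Y>-220)&(Y<260)
    m=orange(h,d)&roi
    print(n,"orange",m.sum(),np.median(P[m],0),cv2.minAreaRect(P[m][:,:2].astype(np.float32)))
    for nm,a,b,y0,y1 in(("station",128,148,80,260),("rail",12,30,-220,90),("wall",74,82,-110,-60),("caps",66,74,-110,20)):
        q=P[roi&(Z>a)&(Z<b)&(Y>y0)&(Y<y1)]
        if len(q)>5: print(nm,len(q),np.median(q,0).round(1),cv2.minAreaRect(q[:,:2].astype(np.float32)))
p,d,P,h=cloud("top")
c=p[130:260,160:350];cv2.imwrite("pics/c1.png",cv2.resize(c[:,:,::-1],None,fx=4,fy=4,interpolation=2))
E
```

```text
top orange 255 [ 558.18694339 -101.60848526   52.72208652] ((559.4335327148438, -100.13995361328125), (47.065887451171875, 37.574073791503906), 3.593190908432007)
station 2428 [529.  162.3 135.2] ((529.80078125, 151.94525146484375), (140.0833740234375, 120.66963958740234), 6.476550102233887)
rail 2984 [519.6 -38.1  22. ] ((530.5162963867188, -57.188629150390625), (237.5754852294922, 306.3523254394531), 5.003814697265625)
wall 85 [557.6 -72.4  77.5] ((555.3649291992188, -71.88616943359375), (75.00884246826172, 7.758297920227051), 6.7451043128967285)
caps 162 [549.8 -25.9  71.6] ((550.2070922851562, -34.963619232177734), (71.869384765625, 82.33795928955078), 6.448272705078125)
side orange 328 [ 554.50824738 -104.09462402   53.67774604] ((557.0673217773438, -99.6541519165039), (46.674461364746094, 45.73031234741211), 2.580000638961792)
station 1600 [525.6 153.9 136.1] ((529.8807373046875, 148.96878051757812), (141.42294311523438, 125.52734375), 5.876468181610107)
rail 2766 [508.1 -88.3  23. ] ((530.11669921875, -57.670318603515625), (240.31198120117188, 305.59149169921875), 5.012032985687256)
wall 123 [552.9 -74.7  78.4] ((555.5636596679688, -72.86585998535156), (76.19437408447266, 12.442849159240723), 6.550775051116943)
caps 242 [548.3 -44.1  71.2] ((549.9340209960938, -37.076412200927734), (76.9291000366211, 85.00270080566406), 9.16629409790039)
```

View pics/c1.png

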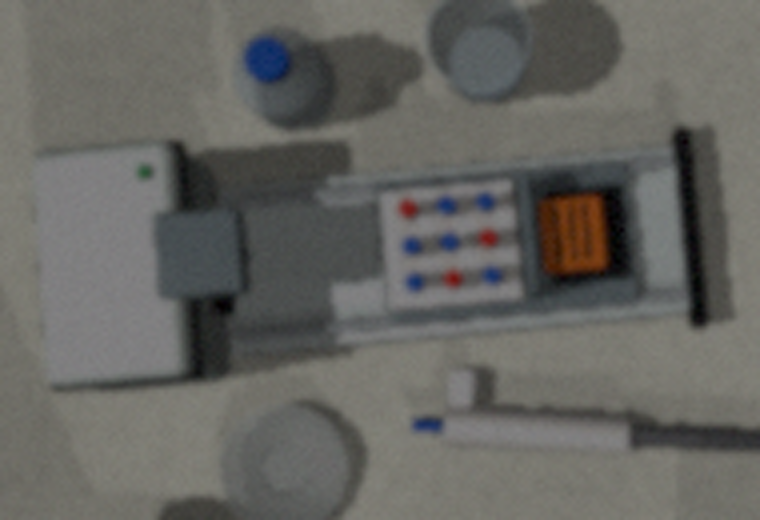

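Crop: button at (575,235), push wall just left of it at (530,240), beaker (480,50) and bottle (270,70) clear of the path. Both cameras agree: sampler yaw about 6.5°, button about (558.5, -100, 53).

I'm going above it with shut fingers, tool x turned to the travel direction.

move_arm(rows="0.044 -0.08 0 0 0 -0.043 1;0.088 -0.16 0 0 0 -0.086 1;0.132 -0.24 0 0 0 -0.129 1;0.176 -0.32 0 0 0 -0.172 1;0.22 -0.4 0 0 0 -0.215 1;0.264 -0.48 0 0 0 -0.258 1;0.308 -0.56 0 0 0 -0.301 1;0.35 -0.63 0 0 0 -0.345 1", newtons=40)

```text
t: 1.25
position: [385.4, 218.8, 231.4]
tool_rot: [180.0, 0.0, 127.4]
wrist_force: [0.1, 0.5, 0.3]
grip_width: 0.0
grip_force: 0.0
```

move_arm(rows="0.044 -0.08 0 0 0 -0.043 1;0.088 -0.16 0 0 0 -0.086 1;0.132 -0.24 0 0 0 -0.129 1;0.176 -0.32 0 0 0 -0.172 1;0.22 -0.4 0 0 0 -0.215 1;0.264 -0.48 -0.06 0 0 -0.258 1;0.308 -0.56 -0.12 0 0 -0.301 1;0.346 -0.63 -0.18 0 0 -0.345 1")

```text
t: 2.25
position: [558.9, -96.4, 140.5]
tool_rot: [179.9, 0.0, 96.3]
wrist_force: [0.8, 0.3, 0.2]
grip_width: -0.3
grip_force: 0.0
```

move_arm(rows="0 0 -0.03 0 0 0 1;0 0 -0.06 0 0 0 1;0 0 -0.09 0 0 0 1;0 0 -0.11 0 0 0 1;0 0 -0.11 0 0 0 1;0 0 -0.11 0 0 0 1;0 0 -0.11 0 0 0 1;0 0 -0.11 0 0 0 1")

```text
t: 3.25
position: [558.3, -94.8, 86.8]
tool_rot: [179.9, 0.0, 96.5]
wrist_force: [0.1, -0.0, -0.1]
grip_width: -0.2
grip_force: 0.0
```

Run:
```python
from h import *
p,d,P,h=cloud("side")
cv2.imwrite("pics/c2.png",cv2.resize(p[110:250,250:400][:,:,::-1],None,fx=4,fy=4,interpolation=2))
s=sense();print(s["position"],s["tool_rot"],s["wrist_force"],s["qpos"])
```

```text
[558.26589692 -94.78671702  86.71827863] [1.79955282e+02 1.50309069e-02 9.64817807e+01] [ 0.06960177 -0.13971627 -0.19672881] [-1.39111185e+01  2.52028565e+01  9.79474328e+01  1.78448603e-03
  5.68025583e+01 -2.03938815e+01]
```

View pics/c2.png

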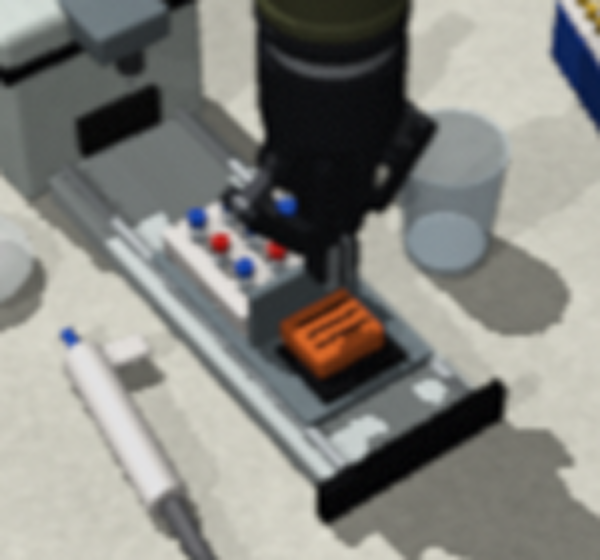

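The tips sit at crop (335,285), about 34 mm above the button and in line with its centre, behind the wall and clear of vials and beaker. Now I'll press.

move_arm(rows="0 0 -0.03 0 0 0 1;0 0 -0.056 0 0 0 1;0 0 -0.064 0 0 0 1;0 0 -0.07 0 0 0 1;0 0 -0.074 0 0 0 1;0 0 -0.078 0 0 0 1;0 0 -0.08 0 0 0 1;0 0 -0.08 0 0 0 1")

```text
t: 4.3
position: [557.4, -94.6, 47.0]
tool_rot: [-180.0, -0.0, 96.5]
wrist_force: [-4.2, 0.6, 8.1]
grip_width: -0.2
grip_force: 4.0
```

move_arm(rows="0 0 -0.002 0 0 0 1;0 0 -0.003 0 0 0 1;0 0 -0.004 0 0 0 1;0 0 -0.004 0 0 0 1;0 0 -0.004 0 0 0 1;0 0 -0.004 0 0 0 1;0 0 -0.004 0 0 0 1;0 0 -0.004 0 0 0 1")

```text
t: 5.3
position: [557.4, -94.9, 46.8]
tool_rot: [180.0, 0.0, 96.5]
wrist_force: [-7.5, 0.9, 20.4]
grip_width: -0.1
grip_force: 10.4
```

Button fully down (z 46.8, stiff at 20 N). I'll push along (-0.113, 0.994).

move_arm(rows="-0.001 0.008 0 0 0 0 1;-0.002 0.02 0 0 0 0 1;-0.004 0.034 0 0 0 0 1;-0.0055 0.048 0 0 0 0 1;-0.007 0.062 0 0 0 0 1;-0.0087 0.076 0 0 0 0 1;-0.0103 0.09 0 0 0 0 1;-0.0114 0.1 0 0 0 0 1")

```text
t: 6.3
position: [551.9, -45.4, 46.8]
tool_rot: [180.0, 0.1, 96.5]
wrist_force: [-9.2, -3.2, 21.1]
grip_width: 0.4
grip_force: 10.6
```

Run:
```python
from h import *
p,d,P,h=cloud("side")
cv2.imwrite("pics/c3.png",cv2.resize(p[80:250,220:400][:,:,::-1],None,fx=3.5,fy=3.5,interpolation=2))
p,d,P,h=cloud("top")
s=sense();print(s["position"],s["tool_rot"],s["wrist_force"])
```

```text
[551.75714375 -44.80991348  46.83861839] [1.79973914e+02 5.66521233e-02 9.65258215e+01] [-8.40186092 -0.30983531 22.34682969]
```

View pics/c3.png

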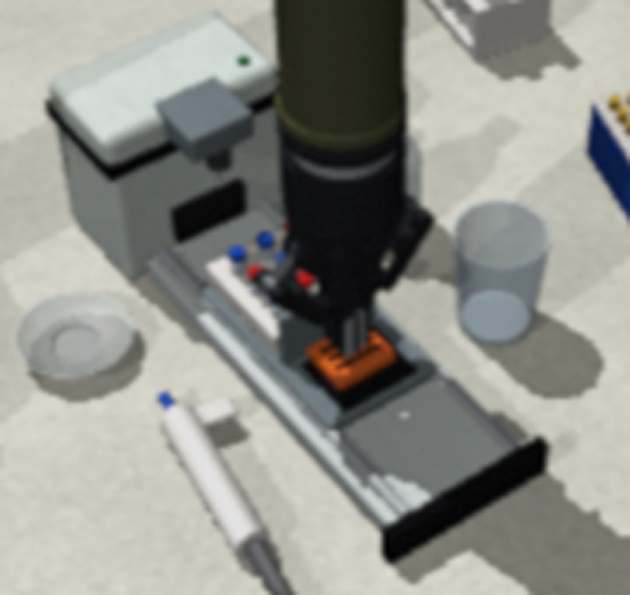

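The carriage moved with the fingers and the button is still down; fingertips at crop (355,340). Continuing.

move_arm(rows="-0.001 0.008 0 0 0 0 1;-0.002 0.018 0 0 0 0 1;-0.0034 0.03 0 0 0 0 1;-0.005 0.042 0 0 0 0 1;-0.006 0.052 0 0 0 0 1;-0.007 0.06 0 0 0 0 1;-0.008 0.066 0 0 0 0 1;-0.008 0.07 0 0 0 0 1")

```text
t: 7.4
position: [547.9, -10.4, 46.8]
tool_rot: [180.0, 0.1, 96.5]
wrist_force: [-8.7, -1.9, 21.3]
grip_width: 0.0
grip_force: 10.9
```

move_arm(rows="-0.0003 0.003 0 0 0 0 1;-0.0007 0.006 0 0 0 0 1;-0.001 0.009 0 0 0 0 1;-0.0014 0.012 0 0 0 0 1;-0.0017 0.015 0 0 0 0 1;-0.002 0.018 0 0 0 0 1;-0.0023 0.02 0 0 0 0 1;-0.0023 0.02 0 0 0 0 1")

```text
t: 8.4
position: [546.7, -0.3, 46.8]
tool_rot: [180.0, 0.1, 96.5]
wrist_force: [-8.2, -2.1, 21.6]
grip_width: 0.1
grip_force: 10.9
```

move_arm(rows="-0.0003 0.003 0 0 0 0 1;-0.0007 0.006 0 0 0 0 1;-0.001 0.009 0 0 0 0 1;-0.0014 0.012 0 0 0 0 1;-0.0017 0.015 0 0 0 0 1;-0.002 0.018 0 0 0 0 1;-0.0023 0.02 0 0 0 0 1;-0.0023 0.02 0 0 0 0 1")

```text
t: 9.4
position: [549.0, 7.4, 46.9]
tool_rot: [179.7, 0.3, 96.6]
wrist_force: [-1.8, -9.8, 15.1]
grip_width: -0.7
grip_force: 7.5
```

Run:
```python
from h import *
p,d,P,h=cloud("side")
cv2.imwrite("pics/c4.png",cv2.resize(p[80:220,210:360][:,:,::-1],None,fx=4,fy=4,interpolation=2))
s=sense();print(s["position"],s["tool_rot"],s["wrist_force"])
```

```text
[548.94677366   7.42217374  46.87678   ] [179.65721433   0.30918338  96.5723433 ] [-1.6226829  -8.99716568 15.5184366 ]
```

View pics/c4.png

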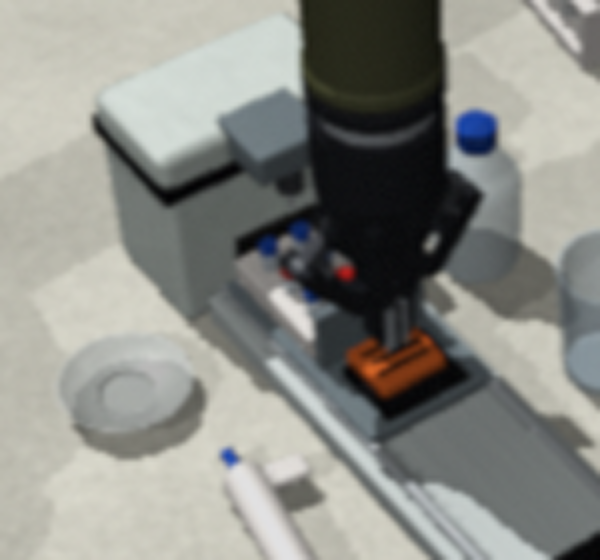

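The nose looks to have reached the stop at crop (250,245), and the pushing force jumped to about 10 N. I'll push further, up to the wall, to confirm it.

move_arm(rows="-0.0003 0.003 0 0 0 0 1;-0.0007 0.006 0 0 0 0 1;-0.001 0.009 0 0 0 0 1;-0.0012 0.011 0 0 0 0 1;-0.0014 0.013 0 0 0 0 1;-0.0016 0.014 0 0 0 0 1;-0.0016 0.014 0 0 0 0 1;-0.0016 0.014 0 0 0 0 1")

```text
t: 10.45
position: [549.1, 8.2, 47.0]
tool_rot: [179.6, 0.9, 96.7]
wrist_force: [-1.5, -32.0, 13.5]
grip_width: -0.2
grip_force: 20.7
```

Run:
```python
from h import *
for n in("top","side"):
    p,d,P,h=cloud(n);X,Y,Z=P[...,0],P[...,1],P[...,2]
    w=P[(X>470)&(X<620)&(Y>0)&(Y<60)&(Z>74)&(Z<82)&(h[...,2]>40)]
    o=P[orange(h,d)&(X>480)&(X<620)]
    print(n,len(w),w.mean(0) if len(w) else 0,len(o),o.min(0),o.max(0))
```

```text
top 4 [519.11702609  45.50678256  74.45200803] 67 [526.63271167 -24.56874619  40.80265424] [567.69766507  -8.87235235  52.3628733 ]
side 31 [517.38006404  20.07759612  77.75311565] 210 [522.41195384 -28.93074171  38.96589079] [570.75658382  18.6319738   52.59558384]
```

The tip is stopped dead at y = 8.2 with 32 N against the wall, so the carriage is home and the button still down. I'll ease the push, let the button up while pushing lightly, then back off the wall.

move_arm(rows="0 -0.005 0 0 0 0 1;0 -0.005 0.006 0 0 0 1;0 -0.005 0.012 0 0 0 1;0 -0.006 0.018 0 0 0 1;0 -0.006 0.024 0 0 0 1;0 -0.006 0.03 0 0 0 1;0 -0.006 0.03 0 0 0 1;0 -0.006 0.03 0 0 0 1")

```text
t: 11.55
position: [547.4, 8.1, 58.4]
tool_rot: [179.9, 0.6, 96.6]
wrist_force: [2.4, -21.3, -11.1]
grip_width: -0.1
grip_force: 10.5
```

move_arm(rows="0 -0.01 0 0 0 0 1;0 -0.015 0 0 0 0 1;0 -0.02 0 0 0 0 1;0 -0.024 0 0 0 0 1;0 -0.024 0.04 0 0 0 1;0 -0.024 0.1 0 0 0 1;0 -0.024 0.18 0 0 0 1;0 -0.024 0.24 0 0 0 1")

```text
t: 12.55
position: [545.6, 2.7, 181.1]
tool_rot: [179.9, 0.0, 96.5]
wrist_force: [0.6, -0.8, -0.1]
grip_width: 0.2
grip_force: 0.0
```

move_arm(rows="0 -0.03 0.04 0 0 0 1;0 -0.08 0.06 0 0 0 1;0 -0.14 0.06 0 0 0 1;0 -0.2 0.06 0 0 0 1;0 -0.25 0.06 0 0 0 1;0 -0.28 0.06 0 0 0 1;0 -0.3 0.06 0 0 0 1;0 -0.3 0.06 0 0 0 1")

```text
t: 13.55
position: [545.2, -147.8, 209.3]
tool_rot: [180.0, -0.0, 96.5]
wrist_force: [0.0, -0.4, -0.7]
grip_width: -0.0
grip_force: 0.0
```

Run:
```python
from h import *
for n in("top","side"):
    p,d,P,h=cloud(n);X,Y,Z=P[...,0],P[...,1],P[...,2]
    m=orange(h,d)&(X>480)&(X<620);o=P[m]
    print(n,len(o),np.median(o,0),cv2.minAreaRect(o[:,:2].astype(np.float32)))
    w=P[(X>480)&(X<620)&(Y>5)&(Y<40)&(Z>74)&(Z<82)]
    if len(w)>5: print(len(w),cv2.minAreaRect(w[:,:2].astype(np.float32)))
    if n=="side":cv2.imwrite("pics/c5.png",cv2.resize(p[80:220,210:360][:,:,::-1],None,fx=4,fy=4,interpolation=2))
s=sense();print(s["t"],s["position"],s["wrist_force"])
```

```text
top 229 [551.28895536  -1.92228762  52.64530463] ((524.3453369140625, -198.96315002441406), (432.4830627441406, 89.71149444580078), 88.68075561523438)
87 ((544.5685424804688, 28.973644256591797), (71.98584747314453, 22.655195236206055), 2.0953071117401123)
side 309 [543.41377567  -9.07994447  53.27985902] ((546.7611694335938, -4.516567230224609), (47.07212448120117, 44.65778732299805), 4.849674701690674)
113 ((543.2181396484375, 26.48914337158203), (75.80499267578125, 23.420013427734375), 6.388819694519043)
13.65 [ 545.11102207 -147.07639086  209.23099333] [ 0.04214777 -0.00437364 -0.46989425]
```

View pics/c5.png

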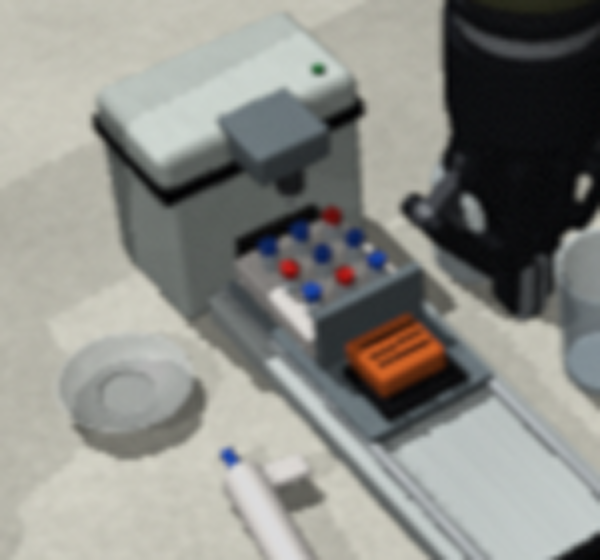

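The button is back up at 53 mm, crop (395,355). The carriage is against the black stop at crop (270,230), the vials are intact and the arm is clear.

```bash
python3 -c "
from rig import ticket
print(ticket.job_done())"
```

```text
the job is handed in; nothing more can be done
None
```

I pushed the carriage home against the end stop with the button held down, let the button spring back up to lock it, moved the arm clear and handed the job in at about 13.7 s; the hand-in returned no verdict.

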